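Fit a fresh blade in the studio's bat scraper

ROBOT

A 7-joint arm with a two-finger parallel gripper is mounted at the origin on the work surface. World frame = base frame: x ahead of the robot, y to its left, z up, the work surface at z = 0. Lengths are in m, angles in rad, forces in N, time in s.
With the tool pointing down it reaches from about 0.4 to 0.85 m from the base axis. Payload 4.5 kg.
Tool frame: the origin (TCP) lies at the very end of the fingers, on their centre line; the grasp point (between the pads) lies 19 mm behind it; z points along the fingers, y is the direction in which the jaws open and shut (so a half turn about z gives the same grasp; the last joint's range is limited). The gripper opens to 88 mm and grips with 3 to 60 N. Pads are 18 mm wide; open, the fingers measure 123 mm over their backs; the gripper's body (75 mm by 187 mm) begins 45 mm behind the grasp point.
Start: joints at [1.152, 0.689, -0.195, 1.565, 0.157, 0.902, -0.215], TCP at [0.273, -0.562, 0.239] pointing down, gripper open.
Joint ranges: [-3.01, 3.01], [-0.46, 2.08], [-1.47, 1.51], [0.13, 2.56], [-1, 4.14], [0.04, 2.09], [-2.66, 2.66]. Speed limits (rad/s): [2.57, 2.57, 3.14, 3.14, 3.14, 3.14, 3.14].

INTERFACE

Orientations are given as a 3x3 rotation matrix whose columns are the frame's x, y, z axes.
In Python, from bench import * gives the robot as it stands.
- The arm moves only by the tool send_rows, never from a script. Its argument "increments" is a list of rows, each an object with "translation": the shift along the world's x, y, z in mm, a list of three; "rot": the turn, a rotation vector about the world's x, y, z in degrees, a list of three; "hand": the opening, from 0 (shut) to 1 (fully open). In form: [{"translation": [tx, ty, tz], "rot": [ax, ay, az], "hand": hand}, ...]. A call has 1 to 12 rows; each row shifts and turns the commanded pose from where the row before left it; what a row does not reach is not made up. A row lasts 1/8 s, in which the tool goes at most 62.5 mm and 10.7 degrees, less where a joint would pass 70% of its speed; a pose out of reach is approached as far as the arm can. A call is refused whole if a number of a shift passes 62.5 or a number of a turn 10.7, either way. A call with a gripper value outside its range is refused whole. The fingers move at their own pace and stop on an object; "newtons" is the grip in N (left out, the last holds). Time passes only in rows, so rows that do not move let the fingers close. It gives the time, the measured TCP pose, the force and the opening at its end, in the units of the state.
- get_obs(): the state, without advancing time (a new reading comes with each control period).
- read_camera(name): name is "side" or "top" or "wrist"; returns a dict with "color" (420x560x3 uint8, red, green, blue), "fx", "fy", "cx", "cy" (pixels), "D" ([k1, k2, p1, p2, k3] as OpenCV has them; the pictures are not rectified), "R" (3x3) and "t" (3): a world point X has camera coordinates R X + t. Camera axes: x right, y down, z forward; pixel columns grow to the right and rows downward; lengths in m; the calibration is good to about 2 mm. A picture is of the moment at which its call begins. There is no depth.
- job_done(): hands the job in, once; it reports no verdict.
The state is a dict: "time": time; "joint_positions": joint angles; "dq": joint speeds; "effort": joint torques, N m; "position": TCP position; "orientation": TCP orientation; "wrist_force": force on the tool from outside, world axes, zero at the start; "torque": the same for the moment, N m; "grip_width": finger opening in m.
Only numpy, scipy, OpenCV 4.12 (cv2) and the standard library are available. Lean on these libraries where they do the work, as an engineer would, in place of code of your own. Each camera call takes 0.05 s, during which the arm holds its last target. There are 200 camera calls.

TASK

The scraper for the bats and kiln shelves is held by its handle in the small vice with its clamp lever up: take the fresh notched blade off the kiln post and lay it in the scraper's bed, cutting edge forward, tail under the lever and notch down over the locating pin, so that it lies fully flat on the bed. Then press the lever down until the catch holds it, and let go. Leave the pots, the brush, the cup, the plate and the worn blade where they are.

Things in the scene. Friction and masses are not known exactly. Their poses are not given: they have to be found in the camera images.
- bed (a point): Middle of the scraper's aluminium blade bed, on its upper face, level, about 110 mm up, fixed. Axes: x forward (where the cutting edge must point, away from the handle), y left, z up. The bed is 62 mm wide from x = -54 to +12 mm, then a tongue 24 mm wide to x = +46 mm: there the blade overhangs, with free air below for fingers. Handle and grey vice lie behind, at -x
- scraper: The scraper and its vice, fixed; origin on the table below bed, same axes. Two cheeks 9 mm high, 5 mm thick, 52 mm apart guide the blade's sides from x = -54 to +7 mm, with flared ends to x = +12 mm
- pin_slot (a point): Middle of the pin's adjusting slot in the bed's face, 17.5 mm left of bed. The locating pin (steel, 6 mm across, standing 5 mm out of the bed, chamfered) is set somewhere in this slot, up to 8 mm ahead of or behind this point; where it stands today is not measured: find it by touch or by eye
- axle (a point): Middle of the lever's axle, which crosses the bed from cheek to cheek 19 mm behind bed and 20 mm above the bed. The lever's hub (10 mm thick) leaves 15 mm free over the bed, and with the lever up the shoe behind it 14 mm: the blade's tail goes in from the front, over the pin and below the hub, then down
- blade_center (a point): Centre of the fresh blade, half-way up: bare steel plate 120 mm long (x), 48 wide (y), 4 thick (z), 160 g, bevelled cutting edge at +x. It starts flat, bevel up, lengthwise on a pale kiln post lying on the table (90 x 30 x 30 mm, fixed), its long edges overhanging about 9 mm. Grip it across the width, some 18 mm ahead of the centre, to stay clear of the cheeks
- blade_notch (a point): Middle of the blade's one notch, 12 mm deep from the left (+y) long edge and 8 mm long along x: 16 mm behind the blade's centre, 44 mm from the tail, 18 mm left of the blade's centre line, half-way up. Seated, it is around the pin, 2 mm above the bed. Feel lightly (2 N): pressed harder on top of the pin, the blade pivots in the fingers
- lever_pad (a point): Middle of the ribbed thumb pad (34 mm long, 24 wide) on the upper face of the dark steel clamp lever, 67 mm behind the axle. The lever runs back from the axle above the handle, tip 102 mm from the axle, and swings in the scraper's x-z plane. This point moves with it
- pad_down (a point): Where the middle of the pad's face is with the lever fully down: 86 mm behind bed, 24 mm above the bed; fixed point, axes of bed. Pressing straight down over this point with closed fingers works: the pad slides a little under them. The catch stands 32 mm behind it, its top 35 mm above the bed
- lever (a joint): Lever angle, rad: about 0.65 up (sprung up, as it starts), 0 down with its shoe on the blade; it gives up to 0.04 more. Its spring needs 3 N at the pad when up, 5 N down; near the bottom a sprung catch behind the tip adds 3 N, snaps over the tip and holds it below 0.05. Let go earlier it springs up. With the lever down no blade goes in
- pot_a: Closed paint pot with pale lid, 55 mm across, 42 mm high; origin under its centre
- pot_b: Closed paint pot with pale lid, 55 mm across, 42 mm high; origin under its centre
- pot_c: Closed paint pot with pale lid, 55 mm across, 42 mm high; origin under its centre
- old_blade: The worn blade: darker, stubby (82 mm long with a broken-off corner, 48 mm wide, 4 mm thick), no notch, lying on the table; origin under its centre
- brush: Paint brush 170 mm long lying on the table along its x
- cup: White cup, 74 mm across, 85 mm high; origin under its centre
- clay_plate: Unglazed clay plate 160 mm across, 16 mm high; origin under its centre
Things that resemble listed ones, but are neither listed nor needed, are in the scene too. What is shaped like the part that bears blade_center but purple or turquoise is not meant.

How it is judged:
By the outcome, as a careful person would: the job done as asked, in the order asked, and still so for the second after the job is handed in, with the robot touching nothing.
It also fails if it takes over 72 s, if anything falls off the work surface, if the arm or the gripper's body presses on something with over 40 N, if the wrist force passes 120 N, or if a joint passes its speed limit or range.

## Working session

There is one attempt and no reset: what is moved stays moved. The work goes in short steps, Python scripts to look and compute and a tool call to move; the robot and the scene stay as the last step left them, time stands still between calls to the robot, and variables do not carry over. Pictures are saved under pics/ and viewed, about 8 in all and at most 12, crops included, and the job is handed in when it is done.

Besides the shell and the picture viewer there is one more tool, called after ">>>" as name(argument=value, ...), one argument or row to a line, values as JSON. send_rows: Moves the arm, as the interface text tells. Its arguments: {"type":"object","properties":{"increments":{"type":"array","items":{"type":"object","properties":{"translation":{"type":"array","items":{"type":"number"}},"rot":{"type":"array","items":{"type":"number"}},"hand":{"type":"number"}}}},"newtons":{"type":"number"}},"required":["increments"]}

```bash
ls; mkdir -p pics
python3 - <<'E'
from bench import *
import cv2,numpy as np
for n in("top","side"):
    c=read_camera(n);cv2.imwrite(f"pics/{n}0.png",cv2.cvtColor(c["color"],cv2.COLOR_RGB2BGR))
    print(n,c["fx"],c["cx"],c["cy"],c["D"],np.round(c["R"],3).tolist(),c["t"])
s=get_obs();print(s["time"],s["position"],s["orientation"])
E
```

```text
pics
top 403.9130469931517 281.71926440140356 206.27434626661764 [0.01616885 0.         0.         0.         0.        ] [[0.025, -1.0, 0.01], [-0.983, -0.026, -0.18], [0.18, -0.006, -0.984]] [-0.15340826  0.51442753  1.10997975]
side 472.4987138550644 275.1800687386078 216.23850462841196 [0.00030699 0.         0.         0.         0.        ] [[0.953, -0.304, -0.003], [-0.147, -0.453, -0.879], [0.266, 0.838, -0.477]] [-0.53432258  0.12527542  1.31079369]
0.1 [ 0.27316144 -0.5615381   0.23801766] [[ 8.99191708e-01  4.37554113e-01 -8.18594109e-04]
 [ 4.37554861e-01 -8.99190639e-01  1.39216662e-03]
 [-1.26923930e-04 -1.61000451e-03 -9.99998696e-01]]
```

View pics/top0.png

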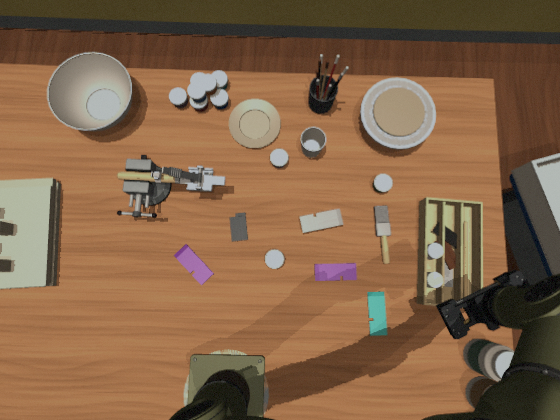

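View pics/side0.png

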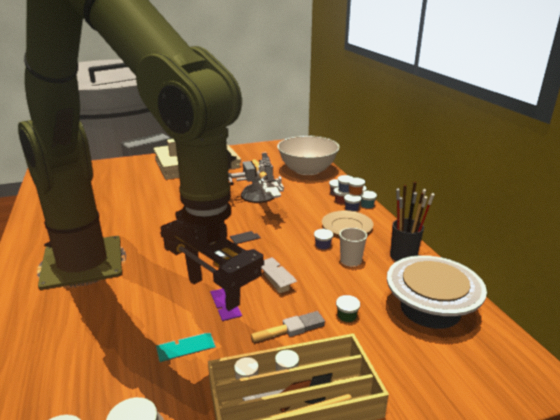

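The top picture shows the fresh blade on its post near (321,221). The scraper points right, with its bed near (200,179), and the lever is near (175,172). I'll zoom in on both.

```bash
cat > h.py <<'E'
from bench import *
import cv2,numpy as np
def K(c): return np.array([[c["fx"],0,c["cx"]],[0,c["fy"],c["cy"]],[0,0,1]])
def pix2w(c,uv,z):
    p=cv2.undistortPoints(np.array(uv,float).reshape(-1,1,2),K(c),np.array(c["D"])).reshape(-1,2)
    R=np.array(c["R"]);t=np.array(c["t"]);o=-R.T@t
    d=np.c_[p,np.ones(len(p))]@R
    return o+d*((z-o[2])/d[:,2])[:,None]
def w2pix(c,X):
    return cv2.projectPoints(np.array(X,float).reshape(-1,1,3),cv2.Rodrigues(np.array(c["R"]))[0],np.array(c["t"]),K(c),np.array(c["D"]))[0].reshape(-1,2)
def crop(c,x0,y0,w,h,s,name=None):
    im=cv2.cvtColor(c["color"],cv2.COLOR_RGB2BGR)[y0:y0+h,x0:x0+w]
    im=cv2.resize(im,None,fx=s,fy=s,interpolation=cv2.INTER_CUBIC)
    if name: cv2.imwrite(name,im)
    return im
E
python3 - <<'E'
from h import *
c=read_camera("top")
a=crop(c,110,145,130,75,6);b=crop(c,290,200,65,40,6)
m=np.zeros((600,780,3),np.uint8);m[:240,:390]=b;
a=cv2.resize(a,(624,360));m[240:,:624]=a;cv2.imwrite("pics/z1.png",m)
E
```

```text
(no output)
```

View pics/z1.png

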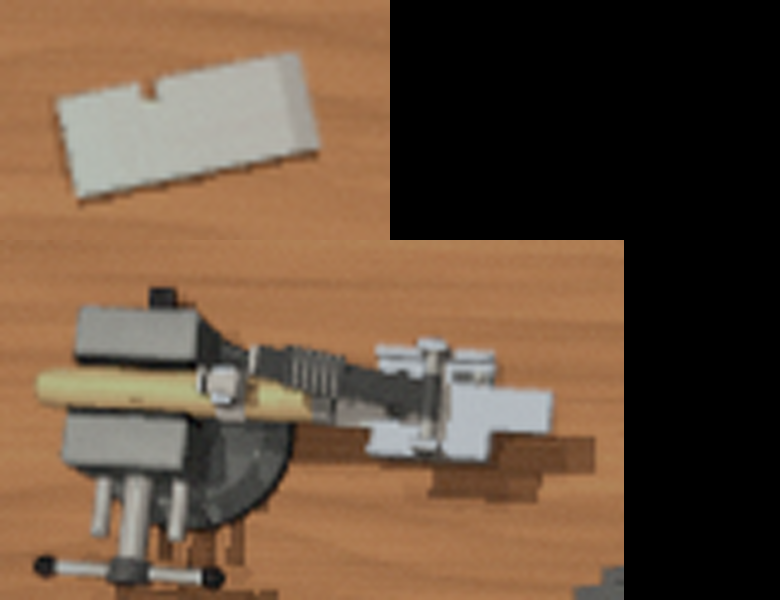

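The crop shows the blade with its notch on the upper (left) edge and the bevel to the right. The scraper's tongue end is at crop (552,390–432), the bed's front right corner at about (490,460), and the axle ends at (432,345) and (432,445).

Run:
```python
from h import *
c=read_camera("top")
b=np.array([[57,98],[80,200],[319,150],[297,53],[150,92]])/6+[290,200]-0.4
w=pix2w(c,b,0.034)[:,:2];print(w.round(4).tolist())
print("len",np.linalg.norm(w[1]-w[2]),np.linalg.norm(w[0]-w[3]),"wid",np.linalg.norm(w[0]-w[1]))
ctr=w[:4].mean(0);d=w[2]+w[3]-w[0]-w[1];print("blade",ctr,np.degrees(np.arctan2(d[1],d[0])))
s=(np.array([[552,390],[552,432],[490,460],[443,458],[495,385],])-[0,240])/4.8+[110,145]-.4
print("bed",pix2w(c,s,.110)[:,:2].round(4).tolist())
s=(np.array([[432,345],[432,445]])-[0,240])/4.8+[110,145]-.4
print("axle",pix2w(c,s,.13)[:,:2].round(4).tolist())
```

```text
[[0.4936, -0.1912], [0.4446, -0.203], [0.4717, -0.3174], [0.5187, -0.3069], [0.4977, -0.236]]
len 0.11750815211905574 0.11833822848587672 wid 0.05043415695556751
blade [ 0.48215037 -0.25461596] -77.2260965034603
bed [[0.5873, 0.0187], [0.5627, 0.0175], [0.5455, 0.0518], [0.5459, 0.0784], [0.5894, 0.0513]]
axle [[0.6064, 0.0845], [0.5488, 0.081]]
```

>>> send_rows(
  increments=[
    {"translation": [21,29,0],"rot": [0,0,7.7],"hand": 1},
    {"translation": [21,29,0],"rot": [0,0,7.7],"hand": 1},
    {"translation": [21,29,0],"rot": [0,0,7.7],"hand": 1},
    {"translation": [21,29,0],"rot": [0,0,7.7],"hand": 1},
    {"translation": [21,29,0],"rot": [0,0,7.7],"hand": 1},
    {"translation": [21,29,0],"rot": [0,0,7.7],"hand": 1},
    {"translation": [21,29,-20],"rot": [0,0,7.7],"hand": 1},
    {"translation": [22,29,-20],"rot": [0,0,7.7],"hand": 1},
    {"translation": [22,29,-20],"rot": [0,0,7.7],"hand": 1},
    {"translation": [22,29,-20],"rot": [0,0,7.5],"hand": 1},
    {"translation": [0,0,0],"rot": [0,0,0],"hand": 1},
    {"translation": [0,0,0],"rot": [0,0,0],"hand": 1},
  ],
)

```text
time: 1.7
position: [0.486, -0.2728, 0.1587]
orientation: [[-0.219, 0.976, -0.001], [0.976, 0.219, -0.001], [-0.001, -0.001, -1.0]]
wrist_force: [-0.6, -0.6, -0.5]
grip_width: 0.0884
```

Run:
```python
from h import *
c=read_camera("wrist");crop(c,0,0,560,420,1,"pics/w1.png")
s=get_obs();print(s["time"],s["position"],np.round(s["orientation"],3).tolist(),s["grip_width"],s["wrist_force"])
f=np.array([np.cos(np.radians(-77.2)),np.sin(np.radians(-77.2))]);l=np.array([-f[1],f[0]])
C=np.array([.482,-.2546])
print(w2pix(c,[np.r_[C+a*f+b*l,.034] for a,b in((-.06,.024),(-.06,-.024),(.06,-.024),(.06,.024),(-.016,.018))]).round().tolist())
```

```text
1.75 [ 0.48576928 -0.27348502  0.15895573] [[-0.218, 0.976, -0.0], [0.976, 0.218, -0.001], [-0.001, -0.001, -1.0]] 0.08830929586602143 [-0.34042825 -0.12587114 -0.08071035]
[[315.0, 107.0], [253.0, 107.0], [257.0, 251.0], [312.0, 251.0], [306.0, 164.0]]
```

View pics/w1.png

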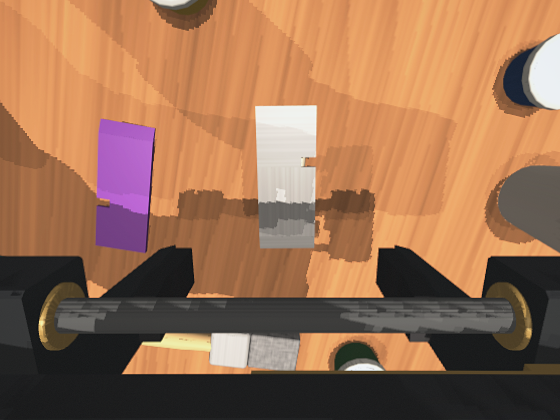

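The blade corners are at (256,106), (316,106), (315,248) and (260,248), with the notch at (306,161). That is within 3 px of my prediction, so the blade pose holds to about 2 mm. Before grasping, I'll look at the bed and pin with empty fingers.

>>> send_rows(
  increments=[
    {"translation": [0,0,50],"rot": [0,0,0],"hand": 1},
    {"translation": [15,41,50],"rot": [0,0,-1.6],"hand": 1},
    {"translation": [15,41,0],"rot": [0,0,-1.6],"hand": 1},
    {"translation": [15,41,0],"rot": [0,0,-1.6],"hand": 1},
    {"translation": [16,41,0],"rot": [0,0,-1.6],"hand": 1},
    {"translation": [16,41,0],"rot": [0,0,-1.6],"hand": 1},
    {"translation": [16,42,0],"rot": [0,0,-1.5],"hand": 1},
    {"translation": [0,0,0],"rot": [0,0,0],"hand": 1},
    {"translation": [0,0,0],"rot": [0,0,0],"hand": 1},
  ],
)

```text
time: 2.88
position: [0.5782, -0.0296, 0.256]
orientation: [[-0.054, 0.999, -0.0], [0.999, 0.054, -0.002], [-0.002, -0.0, -1.0]]
wrist_force: [-0.6, -1.2, -0.6]
grip_width: 0.088
```

Run:
```python
from h import *
c=read_camera("wrist");np.savez("w2.npz",**c)
R=np.array(c["R"]);print("cam",-R.T@c["t"],R[2])
s=get_obs();print(s["time"],s["position"])
crop(c,120,0,320,260,2.3,"pics/w2.png")
```

```text
cam [0.57494548 0.03703395 0.40062507] [ 0.0146858  -0.25727048 -0.96622783]
2.925 [ 0.57808472 -0.03014473  0.25590307]
```

View pics/w2.png

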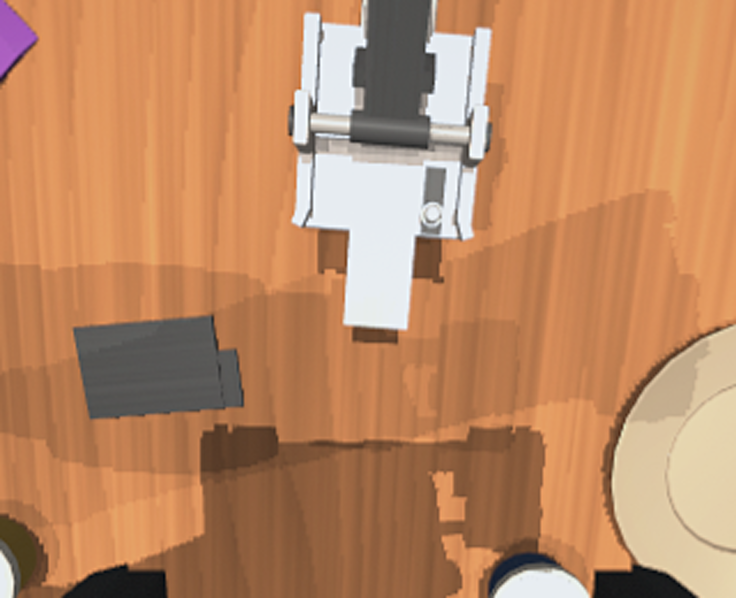

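The close look is clear: the pin is at crop (432,213), near the front end of its slot (rows 168–235). The tongue end is at (344,326) and (408,329), and the tongue root at (350,229) and (414,236).

Run:
```python
from h import *
from scipy.optimize import least_squares
c=dict(np.load("w2.npz"))
P=lambda a:np.array(a,float)/2.3+[120,0]-.3
px=P([[344,326],[408,329],[350,229],[414,236],[318,123],[468,133]])
M=np.array([[46,-12,0],[46,12,0],[12,-12,0],[12,12,0],[-19,-23.5,23],[-19,23.5,23]])/1e3
def pts(p,M):
    a=p[2];f=np.array([np.cos(a),np.sin(a)]);l=np.array([-f[1],f[0]])
    return np.c_[p[:2]+M[:,:1]*f+M[:,1:2]*l,p[3]+M[:,2]]
r=least_squares(lambda p:(w2pix(c,pts(p,M))-px).ravel(),[.574,.064,-1.51,.11])
p=r.x;print(p,np.degrees(p[2]),r.fun.round(1))
p2=p.copy()
r=least_squares(lambda q:(w2pix(c,pts([*q,.11],M))-px).ravel(),p[:3]);p=np.r_[r.x,.11];print(p,np.degrees(p[2]),r.fun.round(1))
f=np.array([np.cos(p[2]),np.sin(p[2])]);l=np.array([-f[1],f[0]])
for z,uv in((.115,[432,213]),(.11,[436,168]),(.11,[433,235])):
    w=pix2w(c,P([uv]),z)[0];d=w[:2]-p[:2];print(w.round(4),"fwd",d@f,"left",d@l)
pn=np.array([.482,-.2546]);
```

```text
[ 0.57608814  0.06681132 -1.59822392  0.11132121] -91.57148529289485 [ 0.  -0.2 -0.   0.8  0.2  0.4  1.1 -0.2  0.5 -1.  -1.6  0.3]
[ 0.5760916   0.06691907 -1.59821206  0.11      ] -91.57080578673803 [ 0.1 -0.4 -0.1  0.6  0.3  0.4  1.  -0.2  0.6 -0.8 -1.8  0.4]
[0.5926 0.0622 0.115 ] fwd 0.004288547386725049 left 0.01663854092321916
[0.5933 0.0778 0.11  ] fwd -0.011328534075363874 left 0.016862583816207366
[0.5938 0.0551 0.11  ] fwd 0.011334676243810607 left 0.018045501388848164
```

>>> send_rows(
  increments=[
    {"translation": [-15,-40,0],"rot": [0,0,1.6],"hand": 1},
    {"translation": [-15,-40,0],"rot": [0,0,1.6],"hand": 1},
    {"translation": [-15,-40,0],"rot": [0,0,1.6],"hand": 1},
    {"translation": [-15,-40,-20],"rot": [0,0,1.6],"hand": 1},
    {"translation": [-15,-40,-40],"rot": [0,0,1.6],"hand": 1},
    {"translation": [-16,-41,-40],"rot": [0,0,1.7],"hand": 1},
    {"translation": [0,0,-40],"rot": [0,0,0],"hand": 1},
    {"translation": [0,0,-40],"rot": [0,0,0],"hand": 1},
    {"translation": [0,0,-30],"rot": [0,0,0],"hand": 1},
    {"translation": [0,0,-20],"rot": [0,0,0],"hand": 1},
    {"translation": [0,0,-13],"rot": [0,0,0],"hand": 1},
    {"translation": [0,0,0],"rot": [0,0,0],"hand": 1},
  ],
)

```text
time: 4.42
position: [0.4866, -0.2693, 0.0124]
orientation: [[-0.223, 0.975, -0.001], [0.975, 0.223, -0.0], [0.0, -0.001, -1.0]]
wrist_force: [-0.2, -0.6, 0.9]
grip_width: 0.0879
```

>>> send_rows(
  increments=[
    {"translation": [0,0,0],"rot": [0,0,0],"hand": 0.4},
    {"translation": [0,0,0],"rot": [0,0,0],"hand": 0.4},
    {"translation": [0,0,0],"rot": [0,0,0],"hand": 0.4},
    {"translation": [0,0,0],"rot": [0,0,0],"hand": 0.4},
    {"translation": [0,0,0],"rot": [0,0,0],"hand": 0.4},
    {"translation": [0,0,0],"rot": [0,0,0],"hand": 0.4},
  ],
  newtons=30,
)

```text
time: 5.18
position: [0.4875, -0.2685, 0.013]
orientation: [[-0.224, 0.975, -0.0], [0.975, 0.224, -0.0], [-0.0, -0.0, -1.0]]
wrist_force: [-0.2, -0.5, 3.1]
grip_width: 0.0467
```

>>> send_rows(
  increments=[
    {"translation": [0,0,0],"rot": [0,0,0],"hand": 0.3},
    {"translation": [0,0,15],"rot": [0,0,0],"hand": 0.3},
    {"translation": [0,0,30],"rot": [0,0,0],"hand": 0.3},
    {"translation": [0,0,45],"rot": [0,0,0],"hand": 0.3},
    {"translation": [0,0,50],"rot": [0,0,0],"hand": 0.3},
    {"translation": [0,0,0],"rot": [0,0,0],"hand": 0.3},
    {"translation": [0,0,0],"rot": [0,0,0],"hand": 0.3},
  ],
)

```text
time: 6.05
position: [0.4868, -0.2685, 0.1526]
orientation: [[-0.224, 0.975, -0.001], [0.975, 0.224, 0.0], [0.0, -0.001, -1.0]]
wrist_force: [-0.5, 0.6, -2.1]
grip_width: 0.0464
```

Run:
```python
from h import *
c=read_camera("wrist");np.savez("w3.npz",**c)
s=get_obs();print(s["time"],s["position"],np.round(s["orientation"],4).tolist(),s["grip_width"],s["wrist_force"],s["torque"])
np.savez("s3.npz",p=s["position"],R=s["orientation"])
crop(c,120,0,320,260,2.3,"pics/w3.png")
```

```text
6.1 [ 0.48648283 -0.26831654  0.15190889] [[-0.2239, 0.9746, -0.0022], [0.9746, 0.2239, 0.0007], [0.0011, -0.002, -1.0]] 0.04675387986472962 [-0.39172272  0.05782203 -2.23681609] [-0.07499683 -0.0816408   0.02664522]
```

View pics/w3.png

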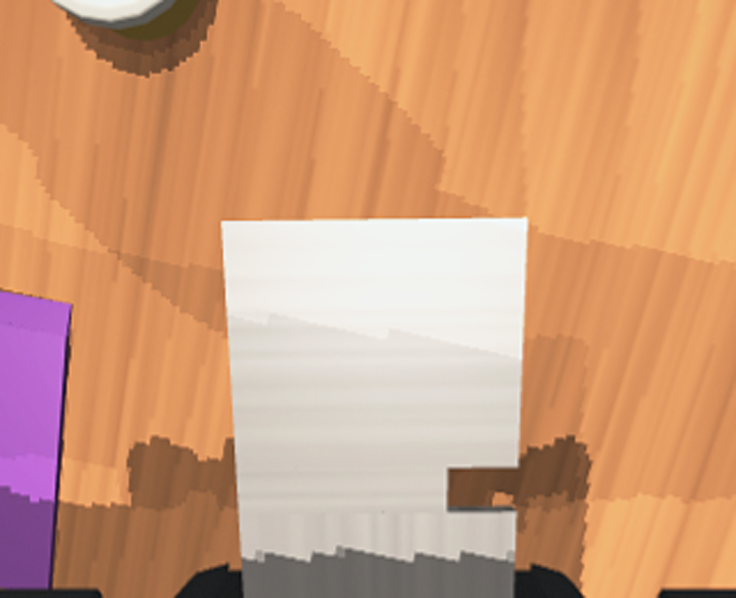

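The blade hangs straight in the jaws. The tail corners are at crop (222,221) and (527,217), and the notch corners at (447,467), (518,467), (448,511) and (515,511). I'll fit its pose relative to the TCP.

Run:
```python
from h import *
from scipy.optimize import least_squares
from scipy.spatial.transform import Rotation as Ro
c=dict(np.load("w3.npz"));s=np.load("s3.npz")
px=np.array([[222,221],[527,217],[447,467],[518,467],[448,511],[515,511]])/2.3+[120,0]-.3
M=np.array([[-60,-24,2],[-60,24,2],[-20,12,2],[-20,24,2],[-12,12,2],[-12,24,2]])/1e3
f=lambda p:w2pix(c,Ro.from_euler("ZY",p[3:5]).apply(M)+p[:3])-px
r=least_squares(lambda p:f(p).ravel(),[.4833,-.2535,.171,-1.347,0]);p=r.x
print(p[:3],np.degrees(p[3:]),f(p).round(1).tolist())
r=least_squares(lambda q:f([*q[:2],s["p"][2]+.019,q[2],q[3]]).ravel(),[.4833,-.2535,-1.347,0]);q=r.x
print("z fixed",q[:2],np.degrees(q[2:]),np.abs(r.fun).max())
for cc,y in((p[:2],p[3]),(q[:2],q[2])):
    d=cc-s["p"][:2];F=np.array([np.cos(y),np.sin(y)]);print("ctr rel tcp fwd,left",d@F,d@[-F[1],F[0]])
print("tool yaw",np.degrees(np.arctan2(-s["R"][1,0],-s["R"][0,0])))
```

```text
[ 0.48353217 -0.2525034   0.16963247] [-76.56589817  -0.18973232] [[-0.1, -0.0], [0.1, 0.4], [0.2, -0.2], [-0.1, -0.4], [-0.5, 0.3], [0.5, -0.0]]
z fixed [ 0.48342154 -0.2524164 ] [-76.60024584  -1.92489811] 0.6993945257585779
ctr rel tcp fwd,left -0.0160659692106075 0.000803890158238156
ctr rel tcp fwd,left -0.016176720907297635 0.0007068019586544075
tool yaw -77.06085051488445
```

The blade centre is 16.1 mm behind the TCP and level, at yaw −76.6°. The seated TCP target is about (0.574, 0.031, 0.094) with a turn of −14.8°. I'll move to the pre-insert point in front of the bed.

>>> send_rows(
  increments=[
    {"translation": [14,38,0],"rot": [0,0,-2.5],"hand": 0.3},
    {"translation": [14,38,0],"rot": [0,0,-2.5],"hand": 0.3},
    {"translation": [14,38,0],"rot": [0,0,-2.5],"hand": 0.3},
    {"translation": [14,38,0],"rot": [0,0,-2.5],"hand": 0.3},
    {"translation": [15,38,0],"rot": [0,0,-2.4],"hand": 0.3},
    {"translation": [15,37,0],"rot": [0,0,-2.4],"hand": 0.3},
    {"translation": [0,0,-30],"rot": [0,0,0],"hand": 0.3},
    {"translation": [0,0,-18],"rot": [0,0,0],"hand": 0.3},
    {"translation": [0,0,0],"rot": [0,0,0],"hand": 0.3},
    {"translation": [0,0,0],"rot": [0,0,0],"hand": 0.3},
  ],
)

```text
time: 7.35
position: [0.5734, -0.0414, 0.1046]
orientation: [[0.032, 0.999, -0.001], [0.999, -0.032, 0.0], [0.0, -0.001, -1.0]]
wrist_force: [0.5, 0.1, -1.1]
grip_width: 0.0465
```

Run:
```python
from h import *
c=read_camera("wrist");np.savez("w4.npz",**c)
s=get_obs();print(s["time"],s["position"],np.round(s["orientation"],4).tolist(),s["grip_width"],s["wrist_force"],s["torque"])
crop(c,160,0,240,260,2.3,"pics/w4a.png")
d=read_camera("side");a=cv2.imread("pics/w4a.png")
m=np.zeros((598,800,3),np.uint8);m[:,:552]=a;b=crop(d,220,140,82,75,3);m[:225,552:552+246]=b;cv2.imwrite("pics/w4.png",m)
```

```text
7.4 [ 0.57380018 -0.04141266  0.1050614 ] [[0.0325, 0.9995, 0.0004], [0.9995, -0.0325, 0.0001], [0.0002, 0.0004, -1.0]] 0.046766556527916184 [ 0.89534105 -0.01990339 -1.81917413] [-0.09858678 -0.09521076 -0.00960585]
```

View pics/w4.png

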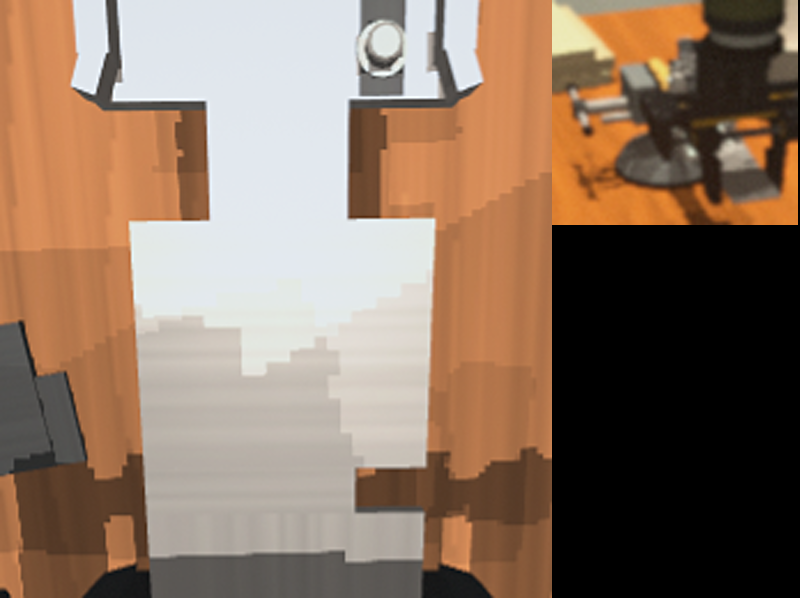

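Very clear: the tongue edges are at columns 208 and 349, the pin top at about (386,42), the blade tail corners at (130,221) and (435,219), and the notch at rows 467–511. I'll work out the remaining offset.

Run:
```python
from h import *
c=dict(np.load("w4.npz"))
P=lambda a:np.array(a,float)/2.3+[160,0]-.3
zb=.105+.0177+.002
tail=pix2w(c,P([[130,221],[435,219]]),zb)[:,:2]; no=pix2w(c,P([[356,467],[356,511],[423,511],[428,467]]),zb)[:,:2]
pin=pix2w(c,P([[385,43]]),.115)[0,:2]; base=pix2w(c,P([[381,48]]),.110)[0,:2]
tl=pix2w(c,P([[206,104],[209,215]]),.11)[:,:2];tr=pix2w(c,P([[350,102],[348,215]]),.11)[:,:2]
fl=pix2w(c,P([[113,100],[443,97]]),.11)[:,:2]
ang=lambda a,b:np.degrees(np.arctan2(*(b-a)[::-1]))
print("blade yaw",ang(*tail)-90,"edge yaw",ang(tl[0],tl[1]),ang(tr[0],tr[1]),"front edge",ang(*fl)-90)
a=np.radians(-91.5);f=np.array([np.cos(a),np.sin(a)]);l=np.array([-f[1],f[0]])
nc=no.mean(0);print("pin",pin,base,"notch",nc,"widths",np.linalg.norm(tail[1]-tail[0]),np.linalg.norm(tl[1]-tr[1]))
print("tail f",tail@f,"notch f",no@f,"pin f",pin@f,base@f)
print("lat: blade",tail.mean(0)@l,"tongue",(tl.mean(0)+tr.mean(0))@l/2, "bed front",fl.mean(0)@l,"pin",pin@l,base@l)
```

```text
blade yaw -91.54540842845053 edge yaw -91.8148797381267 -91.78079661041711 front edge -91.42097589627288
pin [0.59266521 0.06154823] [0.592631   0.06219423] notch [ 0.59244326 -0.00909359] widths 0.047426711807574864 0.02412852949222739
tail f [-0.0499145  -0.04987692] notch f [-0.01034062 -0.00257997 -0.00249804 -0.01025289] pin f -0.07704130580498728 -0.07768618515187374
lat: blade 0.5744215877136696 tongue 0.5737104366538915 bed front 0.5737572446328932 pin 0.5908509724497191 0.5907998653401932
```

>>> send_rows(
  increments=[
    {"translation": [-0.7,0,-2.7],"rot": [0,0,0],"hand": 0.3},
    {"translation": [0.2,7,0],"rot": [0,0,0],"hand": 0.3},
    {"translation": [0.2,7,0],"rot": [0,0,0],"hand": 0.3},
    {"translation": [0.2,7,0],"rot": [0,0,0],"hand": 0.3},
    {"translation": [0.2,7,0],"rot": [0,0,0],"hand": 0.3},
    {"translation": [0.1,6,0],"rot": [0,0,0],"hand": 0.3},
    {"translation": [0.1,6,0],"rot": [0,0,0],"hand": 0.3},
    {"translation": [0,0,0],"rot": [0,0,0],"hand": 0.3},
  ],
)

```text
time: 8.45
position: [0.5739, -0.0006, 0.1022]
orientation: [[0.031, 1.0, 0.0], [1.0, -0.031, 0.0], [0.0, 0.0, -1.0]]
wrist_force: [0.2, -0.5, -2.0]
grip_width: 0.0463
```

>>> send_rows(
  increments=[
    {"translation": [0.2,6,0],"rot": [0,0,0],"hand": 0.3},
    {"translation": [0.2,6,0],"rot": [0,0,0],"hand": 0.3},
    {"translation": [0.2,6,0],"rot": [0,0,0],"hand": 0.3},
    {"translation": [0.1,6,0],"rot": [0,0,0],"hand": 0.3},
    {"translation": [0.1,6,0],"rot": [0,0,0],"hand": 0.3},
    {"translation": [0,0,0],"rot": [0,0,0],"hand": 0.3},
    {"translation": [0,0,0],"rot": [0,0,0],"hand": 0.3},
  ],
)

```text
time: 9.32
position: [0.5747, 0.0283, 0.1021]
orientation: [[0.033, 0.999, -0.0], [0.999, -0.033, -0.0], [-0.0, -0.0, -1.0]]
wrist_force: [0.0, 0.5, -1.9]
grip_width: 0.0468
```

Run:
```python
from h import *
c=read_camera("wrist");np.savez("w5.npz",**c)
s=get_obs();print(s["time"],s["position"],np.round(s["orientation"],4).tolist(),s["grip_width"],s["wrist_force"],s["torque"])
crop(c,180,90,200,150,4,"pics/w5.png")
```

```text
9.375 [0.57463996 0.02813941 0.10207979] [[0.0328, 0.9995, -0.0001], [0.9995, -0.0328, -0.0005], [-0.0005, -0.0001, -1.0]] 0.04708302788133334 [ 0.69632129 -1.17426984 -2.35075144] [-0.06755594 -0.04802177  0.00713462]
```

View pics/w5.png

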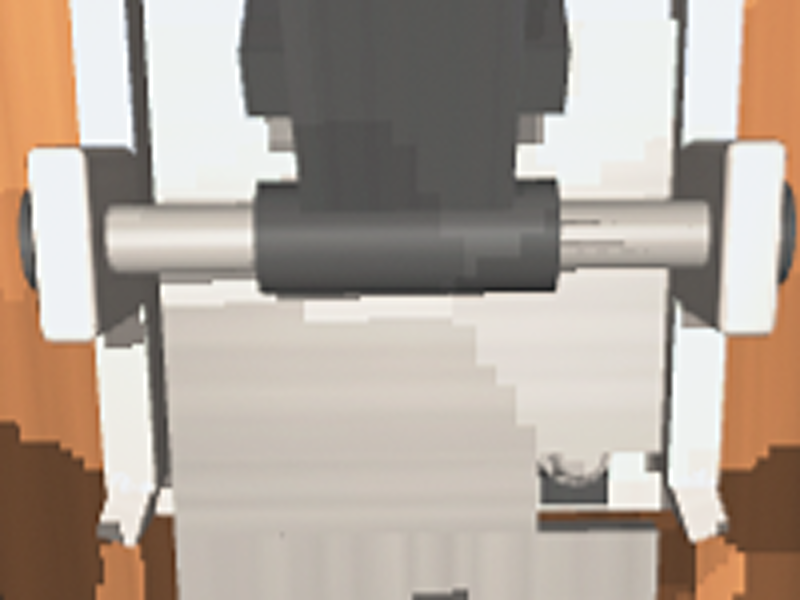

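Run:
```python
from h import *
c=dict(np.load("w5.npz"))
P=lambda a:np.array(a,float)/4+[180,90]-.4
a=np.radians(-91.5);f=np.array([np.cos(a),np.sin(a)]);l=np.array([-f[1],f[0]])
zb=.1021+.0177+.002
n=pix2w(c,P([[600,453],[600,530],[538,490],[660,490]]),zb)[:,:2];print("notch f",n@f,"mid",(n[0]+n[1])@f/2,"lat",n@l)
for z in(.110,.113,.115):
    print(z,pix2w(c,P([[575,487],[541,465],[607,465]]),z)[:,:2]@f,pix2w(c,P([[541,465],[607,465]]),z)[:,:2]@l)
pn=np.array([.59265,.0619]);nb=n[:2].mean(0)
for nm,o in(("pin",pn),):
  for z in(.110,.115): print(z,((w2pix(c,[[*(o+3e-3*f),z],[*(o-3e-3*l),z],[*(o+3e-3*l),z]])-[180,90]+.4)*4).round().tolist())
ch=pix2w(c,P([[158,420],[668,420]]),.119)[:,:2];bl=pix2w(c,P([[172,420],[662,420]]),zb)[:,:2];print("cheeks",ch@l,"blade",bl@l)
```

```text
notch f [-0.07983533 -0.07199795 -0.07614557 -0.07605518] mid -0.07591663883962341 lat [0.59180671 0.59202333 0.58582203 0.59780076]
0.11 [-0.07326597 -0.07572868 -0.07567535] [0.58718014 0.59423721]
0.113 [-0.07406863 -0.07647734 -0.07642517] [0.58689934 0.59380163]
0.115 [-0.07460374 -0.07697644 -0.07692505] [0.58671214 0.59351125]
0.11 [[575.0, 477.0], [547.0, 450.0], [604.0, 449.0]]
0.115 [[580.0, 489.0], [552.0, 461.0], [610.0, 461.0]]
cheeks [0.54835836 0.59883474] blade [0.55028248 0.59771803]
```

>>> send_rows(
  increments=[
    {"translation": [-0.4,1.1,0],"rot": [0,0,0],"hand": 0.3},
    {"translation": [0,0,-1],"rot": [0,0,0],"hand": 0.3},
    {"translation": [0,0,-1],"rot": [0,0,0],"hand": 0.3},
    {"translation": [0,0,-1],"rot": [0,0,0],"hand": 0.3},
    {"translation": [0,0,-0.5],"rot": [0,0,0],"hand": 0.3},
    {"translation": [0,0,0],"rot": [0,0,0],"hand": 0.3},
  ],
)

```text
time: 10.12
position: [0.5743, 0.0297, 0.0986]
orientation: [[0.032, 0.999, 0.0], [0.999, -0.032, 0.0], [0.0, 0.0, -1.0]]
wrist_force: [0.4, 0.3, -2.1]
grip_width: 0.0467
```

>>> send_rows(
  increments=[
    {"translation": [0,0,-0.7],"rot": [0,0,0],"hand": 0.3},
    {"translation": [0,0,0],"rot": [0,0,0],"hand": 0.3},
  ],
)

```text
time: 10.38
position: [0.5743, 0.0297, 0.0979]
orientation: [[0.032, 0.999, 0.0], [0.999, -0.032, -0.0], [-0.0, 0.0, -1.0]]
wrist_force: [-0.1, -0.2, -1.6]
grip_width: 0.0471
```

>>> send_rows(
  increments=[
    {"translation": [0,0,-0.7],"rot": [0,0,0],"hand": 0.3},
    {"translation": [0,0,-0.3],"rot": [0,0,0],"hand": 0.3},
    {"translation": [0,0,0],"rot": [0,0,0],"hand": 0.3},
  ],
)

```text
time: 10.75
position: [0.5743, 0.0297, 0.0969]
orientation: [[0.032, 0.999, 0.0], [0.999, -0.032, 0.0], [0.0, 0.0, -1.0]]
wrist_force: [0.0, -0.3, -3.1]
grip_width: 0.0466
```

>>> send_rows(
  increments=[
    {"translation": [0,0,-0.7],"rot": [0,0,0],"hand": 0.3},
    {"translation": [0,0,0],"rot": [0,0,0],"hand": 0.3},
  ],
)

```text
time: 11.0
position: [0.5742, 0.0297, 0.0962]
orientation: [[0.032, 0.999, -0.0], [0.999, -0.032, -0.0], [-0.0, -0.0, -1.0]]
wrist_force: [-0.1, 0.4, -2.4]
grip_width: 0.0466
```

>>> send_rows(
  increments=[
    {"translation": [0,0,-0.6],"rot": [0,0,0],"hand": 0.3},
    {"translation": [0,0,0],"rot": [0,0,0],"hand": 0.3},
  ],
)

```text
time: 11.25
position: [0.5743, 0.0297, 0.0956]
orientation: [[0.032, 0.999, 0.0], [0.999, -0.032, 0.0], [0.0, 0.0, -1.0]]
wrist_force: [-1.0, -0.4, -1.0]
grip_width: 0.0467
```

>>> send_rows(
  increments=[
    {"translation": [0,0,-0.6],"rot": [0,0,0],"hand": 0.3},
    {"translation": [0,0,0],"rot": [0,0,0],"hand": 0.3},
  ],
)

```text
time: 11.5
position: [0.5743, 0.0297, 0.095]
orientation: [[0.032, 0.999, 0.0], [0.999, -0.032, -0.0], [-0.0, 0.0, -1.0]]
wrist_force: [-0.3, 0.1, -3.0]
grip_width: 0.0464
```

>>> send_rows(
  increments=[
    {"translation": [0,0,-0.5],"rot": [0,0,0],"hand": 0.3},
    {"translation": [0,0,0],"rot": [0,0,0],"hand": 0.3},
  ],
)

```text
time: 11.75
position: [0.5742, 0.0297, 0.0945]
orientation: [[0.032, 0.999, -0.0], [0.999, -0.032, -0.0], [-0.0, 0.0, -1.0]]
wrist_force: [0.3, -0.3, -1.0]
grip_width: 0.0463
```

>>> send_rows(
  increments=[
    {"translation": [0,0,-0.5],"rot": [0,0,0],"hand": 0.3},
    {"translation": [0,0,0],"rot": [0,0,0],"hand": 0.3},
  ],
)

```text
time: 12.0
position: [0.5742, 0.0297, 0.094]
orientation: [[0.032, 0.999, -0.0], [0.999, -0.032, -0.0], [-0.0, -0.0, -1.0]]
wrist_force: [0.4, -0.3, -1.5]
grip_width: 0.0469
```

Run:
```python
from h import *
c=read_camera("wrist");np.savez("w6.npz",**c)
F=[]
for i in range(4):
    read_camera("wrist");F.append(np.r_[get_obs()["wrist_force"],get_obs()["torque"]*10])
print(np.mean(F,0).round(2),get_obs()["position"])
crop(c,180,90,200,150,4,"pics/w6.png")
```

```text
[-0.27 -0.19 -1.71 -0.65 -0.86 -0.09] [0.57430665 0.02968609 0.09403421]
```

View pics/w6.png

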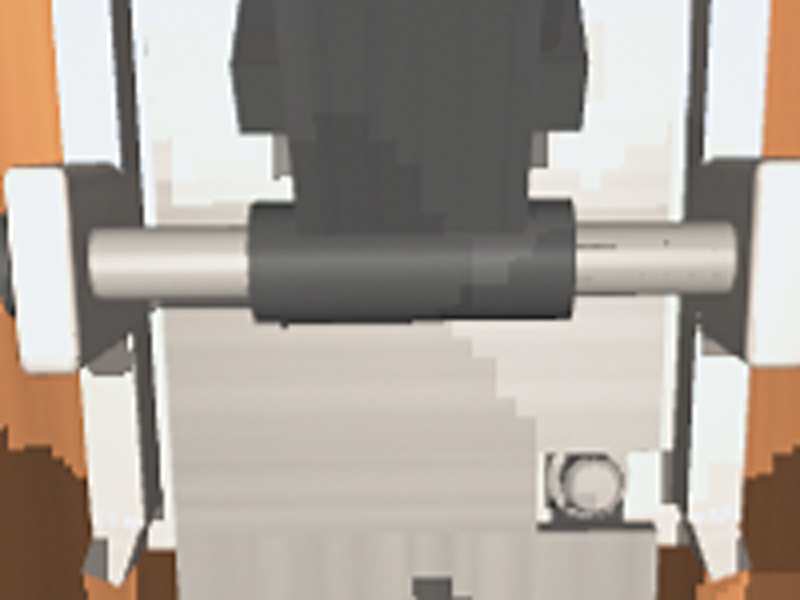

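The pin now stands inside the notch, centred at about (590,487) with the notch spanning rows 453–526. I'll keep lowering until it touches the bed.

>>> send_rows(
  increments=[
    {"translation": [0,0,-0.4],"rot": [0,0,0],"hand": 0.3},
    {"translation": [0,0,0],"rot": [0,0,0],"hand": 0.3},
  ],
)

```text
time: 12.5
position: [0.5743, 0.0297, 0.0936]
orientation: [[0.032, 0.999, 0.0], [0.999, -0.032, 0.0], [0.0, 0.0, -1.0]]
wrist_force: [-0.3, -0.1, -1.4]
grip_width: 0.0465
```

>>> send_rows(
  increments=[
    {"translation": [0,0,-0.4],"rot": [0,0,0],"hand": 0.3},
    {"translation": [0,0,0],"rot": [0,0,0],"hand": 0.3},
  ],
)

```text
time: 12.75
position: [0.5743, 0.0297, 0.0932]
orientation: [[0.032, 0.999, 0.0], [0.999, -0.032, -0.0], [-0.0, 0.0, -1.0]]
wrist_force: [-0.4, -0.4, -1.6]
grip_width: 0.0465
```

>>> send_rows(
  increments=[
    {"translation": [0,0,-0.4],"rot": [0,0,0],"hand": 0.3},
    {"translation": [0,0,0],"rot": [0,0,0],"hand": 0.3},
  ],
)

```text
time: 13.0
position: [0.5743, 0.0297, 0.093]
orientation: [[0.032, 0.999, 0.0], [0.999, -0.032, -0.0], [-0.0, 0.0, -1.0]]
wrist_force: [-0.6, 0.3, 2.0]
grip_width: 0.0465
```

```bash
cat > ft.py <<'E'
from h import *
F=[]
for i in range(4):
    read_camera("wrist");s=get_obs();F.append(np.r_[s["wrist_force"],s["torque"]*10])
print(s["time"],np.mean(F,0).round(2),s["position"].round(4) if hasattr(s["position"],"round") else s["position"])
E
python3 ft.py
```

```text
13.2 [-1.15 -0.41  2.2  -0.81  1.53  0.22] [0.5743 0.0297 0.093 ]
```

Contact reads +4 N at TCP z = 0.093, the expected seated height. I'll open the fingers and rise clear.

>>> send_rows(
  increments=[
    {"translation": [0,0,0.2],"rot": [0,0,0],"hand": 0.6},
    {"translation": [0,0,0],"rot": [0,0,0],"hand": 0.7},
    {"translation": [0,0,0],"rot": [0,0,0],"hand": 0.75},
    {"translation": [0,0,0],"rot": [0,0,0],"hand": 0.75},
    {"translation": [0,0,0],"rot": [0,0,0],"hand": 0.75},
    {"translation": [0,0,15],"rot": [0,0,0],"hand": 0.75},
    {"translation": [0,0,40],"rot": [0,0,0],"hand": 0.75},
    {"translation": [0,0,40],"rot": [0,0,0],"hand": 0.75},
    {"translation": [0,-20,20],"rot": [0,0,0],"hand": 0.75},
    {"translation": [0,-20,0],"rot": [0,0,0],"hand": 0.75},
    {"translation": [0,0,0],"rot": [0,0,0],"hand": 0.75},
    {"translation": [0,0,0],"rot": [0,0,0],"hand": 0.75},
  ],
)

```text
time: 14.7
position: [0.5735, -0.0098, 0.207]
orientation: [[0.032, 0.999, -0.002], [0.999, -0.032, 0.001], [0.001, -0.002, -1.0]]
wrist_force: [0.2, -0.3, -0.3]
grip_width: 0.0661
```

Run:
```python
from h import *
c=read_camera("wrist");np.savez("w7.npz",**c)
s=get_obs();print(s["time"],s["position"],s["grip_width"],s["wrist_force"])
crop(c,180,0,200,150,4,"pics/w7.png")
```

```text
14.75 [ 0.57368638 -0.00934938  0.20710491] 0.06621890734226307 [ 0.39098139 -0.62676023  0.29456705]
```

View pics/w7.png

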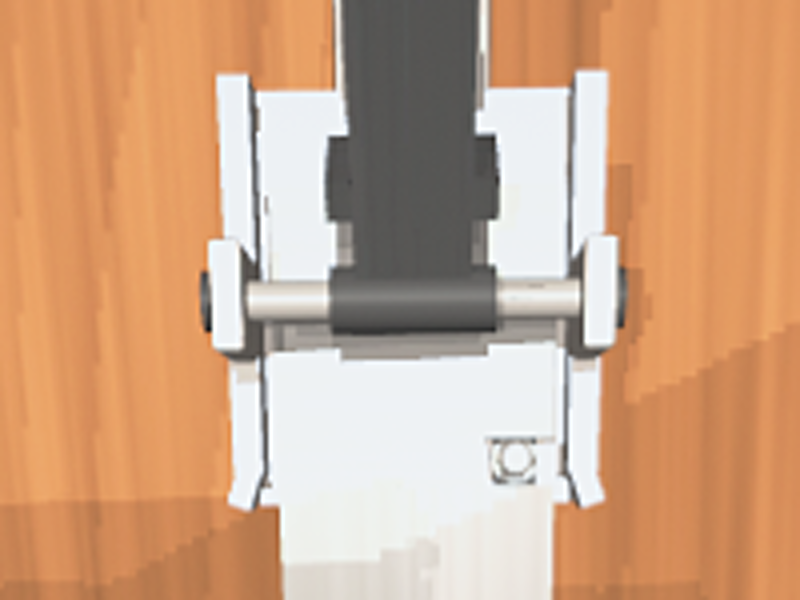

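The blade lies seated with the pin in the notch, at crop (515,460), and it is square between the cheeks. Next I'll close the fingers and go over the thumb pad, at about (0.578, 0.153).

>>> send_rows(
  increments=[
    {"translation": [0,0,25],"rot": [0,0,0],"hand": 0},
    {"translation": [0,0,25],"rot": [0,0,0],"hand": 0},
    {"translation": [1,40,0],"rot": [0,0,0],"hand": 0},
    {"translation": [1,41,0],"rot": [0,0,0],"hand": 0},
    {"translation": [1,41,0],"rot": [0,0,0],"hand": 0},
    {"translation": [1,41,0],"rot": [0,0,0],"hand": 0},
    {"translation": [0,0,-20],"rot": [0,0,0],"hand": 0},
    {"translation": [0,0,-20],"rot": [0,0,0],"hand": 0},
    {"translation": [0,0,0],"rot": [0,0,0],"hand": 0},
    {"translation": [0,0,0],"rot": [0,0,0],"hand": 0},
  ],
)

```text
time: 16.0
position: [0.5783, 0.1534, 0.2183]
orientation: [[0.032, 0.999, 0.0], [0.999, -0.032, 0.001], [0.001, 0.0, -1.0]]
wrist_force: [0.2, 0.8, 0.4]
grip_width: 0.0009
```

```bash
python3 ft.py
python3 - <<'E'
from h import *
print(get_obs()["grip_width"])
c=read_camera("side");a=crop(c,215,130,100,75,4)
d=read_camera("top");b=crop(d,110,145,100,75,4)
cv2.imwrite("pics/l1.png",np.hstack([a,b]))
E
```

```text
16.2 [ 0.06 -0.08  0.   -0.34 -0.87  0.19] [0.5787 0.1529 0.2188]
0.00042623626475905656
```

View pics/l1.png

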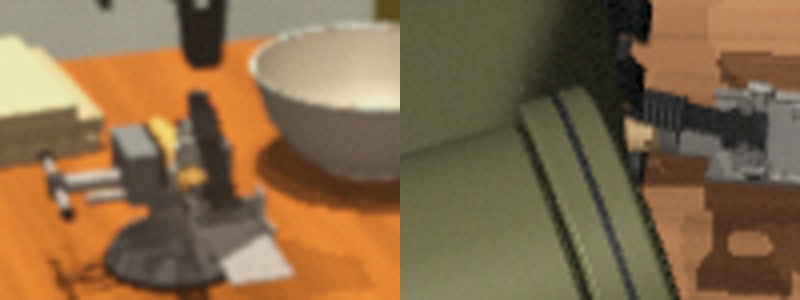

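The side view shows the closed fingers, tip at (203,65), straight above the raised lever. I'll press down in steps.

>>> send_rows(
  increments=[
    {"translation": [0,0,-12],"rot": [0,0,0],"hand": 0},
    {"translation": [0,0,-10],"rot": [0,0,0],"hand": 0},
    {"translation": [0,0,-6],"rot": [0,0,0],"hand": 0},
    {"translation": [0,0,-6],"rot": [0,0,0],"hand": 0},
    {"translation": [0,0,-6],"rot": [0,0,0],"hand": 0},
    {"translation": [0,0,0],"rot": [0,0,0],"hand": 0},
  ],
)

```text
time: 17.05
position: [0.5785, 0.1526, 0.1778]
orientation: [[0.032, 0.999, 0.0], [0.999, -0.032, -0.0], [-0.0, 0.0, -1.0]]
wrist_force: [0.4, -0.3, 2.2]
grip_width: 0.0002
```

>>> send_rows(
  increments=[
    {"translation": [0,0,-6],"rot": [0,0,0],"hand": 0},
    {"translation": [0,0,-6],"rot": [0,0,0],"hand": 0},
    {"translation": [0,0,-5],"rot": [0,0,0],"hand": 0},
    {"translation": [0,0,-5],"rot": [0,0,0],"hand": 0},
    {"translation": [0,0,-5],"rot": [0,0,0],"hand": 0},
    {"translation": [0,0,-5],"rot": [0,0,0],"hand": 0},
    {"translation": [0,0,0],"rot": [0,0,0],"hand": 0},
  ],
)

```text
time: 17.92
position: [0.5783, 0.1527, 0.1456]
orientation: [[0.032, 0.999, -0.0], [0.999, -0.032, -0.0], [-0.0, -0.0, -1.0]]
wrist_force: [-0.5, 1.5, 3.6]
grip_width: 0.0007
```

>>> send_rows(
  increments=[
    {"translation": [0,0,-4],"rot": [0,0,0],"hand": 0},
    {"translation": [0,0,-3],"rot": [0,0,0],"hand": 0},
    {"translation": [0,0,-2],"rot": [0,0,0],"hand": 0},
    {"translation": [0,0,0],"rot": [0,0,0],"hand": 0},
  ],
)

```text
time: 18.42
position: [0.5784, 0.1535, 0.1379]
orientation: [[0.032, 0.999, 0.001], [0.999, -0.032, 0.001], [0.001, 0.001, -1.0]]
wrist_force: [-1.7, 2.6, 9.3]
grip_width: 0.0007
```

>>> send_rows(
  increments=[
    {"translation": [0,0,-1.5],"rot": [0,0,0],"hand": 0},
    {"translation": [0,0,0],"rot": [0,0,0],"hand": 0},
  ],
)

```text
time: 18.68
position: [0.5784, 0.1536, 0.1363]
orientation: [[0.032, 0.999, 0.001], [0.999, -0.032, 0.001], [0.001, 0.001, -1.0]]
wrist_force: [0.0, 3.5, 7.6]
grip_width: 0.0005
```

>>> send_rows(
  increments=[
    {"translation": [0,0,-1],"rot": [0,0,0],"hand": 0},
    {"translation": [0,0,0],"rot": [0,0,0],"hand": 0},
  ],
)

```text
time: 18.92
position: [0.578, 0.1525, 0.1343]
orientation: [[0.032, 0.999, -0.0], [0.999, -0.032, -0.0], [-0.0, -0.0, -1.0]]
wrist_force: [0.2, 1.9, 4.3]
grip_width: 0.0008
```

>>> send_rows(
  increments=[
    {"translation": [0,0,-1],"rot": [0,0,0],"hand": 0},
    {"translation": [0,0,0],"rot": [0,0,0],"hand": 0},
  ],
)

```text
time: 19.18
position: [0.5781, 0.1525, 0.1342]
orientation: [[0.033, 0.999, -0.0], [0.999, -0.033, -0.001], [-0.001, -0.0, -1.0]]
wrist_force: [-1.2, 1.7, 10.1]
grip_width: 0.0006
```

>>> send_rows(
  increments=[
    {"translation": [0,0,-0.7],"rot": [0,0,0],"hand": 0},
    {"translation": [0,0,0],"rot": [0,0,0],"hand": 0},
  ],
)

```text
time: 19.42
position: [0.5781, 0.1525, 0.1339]
orientation: [[0.033, 0.999, 0.0], [0.999, -0.033, -0.001], [-0.001, 0.0, -1.0]]
wrist_force: [-1.8, 2.3, 13.2]
grip_width: 0.0002
```

The force peaked at 9 N, dropped to 4 N, then hardened to 13 N at a pad height of 0.134. That fits the catch snapping over. I'll lift off, retreat and look.

>>> send_rows(
  increments=[
    {"translation": [0,0,2],"rot": [0,0,0],"hand": 0},
    {"translation": [0,0,8],"rot": [0,0,0],"hand": 0},
    {"translation": [0,0,40],"rot": [0,0,0],"hand": 0},
    {"translation": [0,0,50],"rot": [0,0,0],"hand": 0},
    {"translation": [-1,-40,20],"rot": [0,0,0],"hand": 0},
    {"translation": [-1,-41,0],"rot": [0,0,0],"hand": 0},
    {"translation": [-1,-41,0],"rot": [0,0,0],"hand": 0},
    {"translation": [-1,-30,0],"rot": [0,0,0],"hand": 0},
    {"translation": [0,0,0],"rot": [0,0,0],"hand": 0},
    {"translation": [0,0,0],"rot": [0,0,0],"hand": 0},
  ],
)

```text
time: 20.68
position: [0.5741, 0.0017, 0.2527]
orientation: [[0.032, 0.999, -0.0], [0.999, -0.032, 0.001], [0.001, -0.0, -1.0]]
wrist_force: [0.4, 0.1, -0.5]
grip_width: 0.0003
```

Run:
```python
from h import *
s=get_obs();print(s["time"],s["position"],s["wrist_force"])
c=read_camera("wrist");a=crop(c,190,0,170,180,3)
d=read_camera("side");b=crop(d,225,140,70,70,4)
m=np.zeros((540,790,3),np.uint8);m[:,:510]=a;m[:280,510:]=b;cv2.imwrite("pics/l2.png",m)
```

```text
20.675 [0.57405409 0.00167162 0.25274935] [ 0.39886473  0.10923237 -0.48297157]
```

View pics/l2.png

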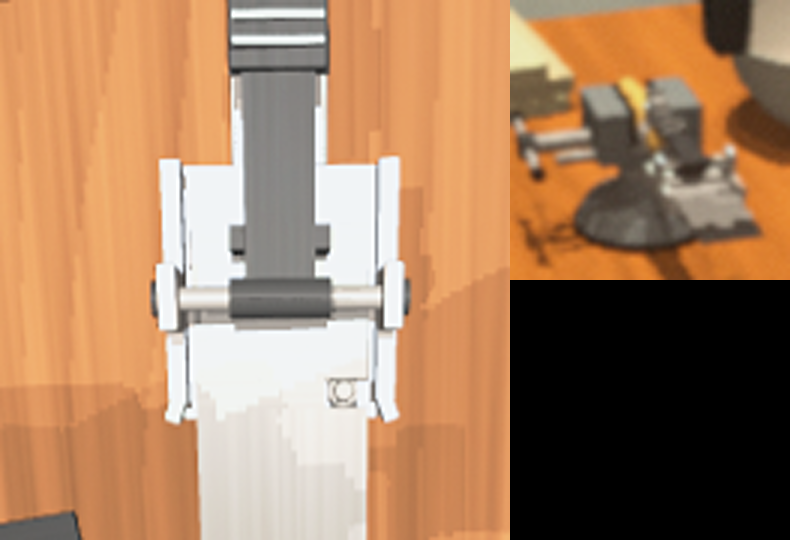

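The lever is down and stays down: the ribbed pad is level at crop (278,30) and the shoe is on the blade. The pin is in the notch at (342,392), and the robot touches nothing. I'll hand it in.

```bash
python3 -c "
from bench import *
print(job_done())"
```

```text
the job is handed in; nothing more can be done
None
```

The fresh blade is in the scraper's bed, cutting edge forward and notch over the pin. The lever is down and stayed down after I let go. I handed the job in at about 21 s; no verdict was reported.

- **Blade:** By eye, the pin stood about 4 mm ahead of the slot's middle. I slid the tail in under the hub and lowered the blade until it touched the bed at the expected height, with about 4 N.
- **Lever:** Pressing the pad, the force rose to 9 N, fell to 4 N, then hardened to 13 N at a pad height of 0.134 m. That matches the catch snapping over.
- **Last look:** The picture shows the lever down with its shoe on the blade, the pin in the notch and the blade square between the cheeks. The gripper was clear, with wrist force near zero.
- **Not checked directly:** I judged the catch by the force and by the lever staying down, not by seeing the catch itself. I judged flatness from the contact height and the pictures.
- **Disagreement:** The top camera put the scraper's yaw near −87°, while the wrist camera put it near −91.5°. I used the wrist value, and the fit confirmed it.

I did not touch the pots, brush, cup, plate or worn blade.

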